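# Clamp a stone insert square in the holding board

## Task

The limestone insert has been laid loosely on the holding board: press it firmly home against the back fence first, so that it sits square, then slide it along until it presses firmly against the side fence too, and then throw the toggle clamp's handle over until it locks past centre with the rubber foot on the stone. Fresh stone edges chip, so a firm fingertip push will do: do not ram the stone, tip it up, or force the handle against its stop. Leave the other things on the bench alone.

Things in the scene. Friction and masses are not known exactly. Their poses are not given: they have to be found in the camera images.
- jig: Plywood holding board fixed to the bench, 18 mm thick. Origin at bench height, under the middle of the stone's home place; x points to the back (away from the robot), y left to the clamp, z up. The board reaches x -100 to +65, y -120 to +165 mm. Two beech fences stand on it, meeting at an open corner at the back left, and behind the side fence a riser block with the toggle clamp.
- corner (a point): Point on the board's top (z 18) where the planes of the two fence faces meet; axes as the board's. With the stone home, stone_corner lies here.
- back_fence: Beech strip along the back of the board; origin at the middle of the upper edge of the back fence's stone-side face, at board x +37.5, y 0, z 48. It runs from y -45 to +46, rises 30 mm above the board and is 15.5 thick. The stone comes to it in the +x direction; a firm push is one of 15 to 25 N, over 40 N on the stone would chip it.
- side_fence: Beech strip on the left, before the riser; origin at the middle of the upper edge of the side fence's stone-side face, at board x -6, y +55, z 48. It runs from x -36 to +24, rises 30 mm above the board and is 15 thick. The stone comes to it in the +y direction; 15 to 25 N is again a firm push. Fingers that also bear down on the stone lose much of the push to friction on the board.
- riser (a point): Middle of the top of the beech riser block, at board x +12.5, y +114, z 58 (60 mm along x, 84 mm along y). It carries the steel toggle clamp, whose arm and handle swing in the upright plane x +12.5.
- stone: Limestone moulding insert, loose on the board, about 0.7 kg: 110 mm along its y, 75 along its x; the back 50 mm (x -12.5 to +37.5) is 45 mm high, the front 25 mm is a step 28 mm high. Origin under its middle, axes nearly the board's: it starts within 0.2 rad of square and 15 to 40 mm short of home each way. It slides with 2 to 5 N, more if borne down on. Home, its origin is 18 mm over the board's.
- stone_corner (a point): The stone's bottom back left corner, at x +37.5, y +55, z 0 of the stone.
- handle: Toggle clamp handle. Origin on the pin joining it to the arm, y along it to its free end, z out of the face towards the stone, which ends uppermost. Black grip 18 mm wide (x), 14 mm thick (z -3 to +11), y 42 to 132. Open, it leans 17 degrees from upright, away from the stone. To close, swing it 85 degrees in the board's y-z plane, to +y and down; the pin shifts 30 mm.
- handle_grip (a point): Point to push: on the grip's stone-side face, at x 0, y 108, z +11 of the handle. The swing needs about 3 N here; from 20 degrees above level the foot's spring raises this to 8 to 10 N, which falls off towards level; just past it the handle snaps down by itself to its stop, some 12 degrees below level, and stays. Let go before level and it springs back up.
- handle_end (a point): Middle of the handle's free end, at y 132, z +4 of the handle. About 215 mm above the bench with the clamp open, 106 with the handle level (dead centre), 79 locked.
- clamp_foot: Round rubber foot, 26 mm across, 10 thick, on the clamp arm's sprung spindle; origin at the middle of its pressing face. Open, the arm stands up beside the handle and the foot hangs over the stone at about 145 mm; the arm's top (178 high) is 50 nearer the stone than the grip's end. Locked, the foot presses on the stone at board x +12.5, y +10 with about 35 N.
- offcut: Bystander: stone offcut 46 x 70 x 26 mm lying on the board in front of the clamp.
- square: Bystander: try square, stock 110 mm long, 16 mm high, blade 150 mm.
- chisel: Bystander: stone chisel, 190 mm long, 15 mm thick.
- mallet: Bystander: carver's mallet standing on its head, 100 mm wide, 215 mm high.
- spatula: Bystander: flat spatula, 200 mm long.
- brush: Bystander: dusting brush, 200 mm long.
- tin: Bystander: closed tin, 90 mm wide, 100 mm high.
Things that resemble listed ones, but are neither listed nor needed, are in the scene too. There is more than one size of the stone; the job needs the middle-sized.

How it is judged:
By the outcome, as a careful person would: the job done as asked, in the order asked, and still so for the second after the job is handed in, with the robot touching nothing.
It also fails if it takes over 72 s, if anything falls off the work surface, if the arm or the gripper's body presses on something with over 40 N, if the wrist force passes 120 N, or if a joint passes its speed limit or range.

## Robot

A 7-joint arm with a two-finger parallel gripper is mounted at the origin on the work surface. World frame = base frame: x ahead of the robot, y to its left, z up, the work surface at z = 0. Lengths are in m, angles in rad, forces in N, time in s.
With the tool pointing down it reaches from about 0.4 to 0.85 m from the base axis. Payload 10.4 kg.
Tool frame: the origin (TCP) lies between the finger pads; the fingertips stand manip.tip_extent ahead of it and the grasp point (between the pads) lies 6 mm ahead of it (manip.tip_extent is the distance from the TCP to the fingertips, in m); z points along the fingers, y is the line along which they close (so a half turn about z gives the same grasp; the last joint's range is limited). The gripper opens to 85 mm and grips with 20 to 120 N. Pads are 22 mm wide; open, the fingers measure 114 mm over their backs; the gripper's body (76 mm by 85 mm) begins 54 mm behind the grasp point. The pads swing forward as they close: fully open they stand 13 mm farther back than shut.
Start: joints at [-1.261, 0.332, -0.065, 1.46, 0.022, 1.35, -0.088], TCP at [0.204, 0.591, 0.256] pointing down, gripper open.
Joint ranges: [-2.6, 2.6], [-0.5, 2.12], [-1.47, 1.34], [0.16, 2.42], [-1.27, 4.41], [0.06, 2.06], [-2.6, 2.6]. Speed limits (rad/s): [2.22, 2.22, 2.79, 2.79, 3.14, 3.14, 3.14].

## Interface

Orientations are given as a unit quaternion [x, y, z, w].
In Python, from workcell import get_obs, optics, workorder, manip gives the robot as it stands.
- The arm moves only by the tool jog_arm, never from a script. Its argument "increments" is a list of rows, each a list of 7 numbers: the shift along the tool's x, y, z in m, then the turn, a rotation vector about the tool's x, y, z in rad, then the opening, from -1 (shut) to 1 (fully open). A call has 1 to 5 rows; each row is the pose to reach, as a shift and turn from the pose commanded when the call began, along the tool's axes at that moment; what a row does not reach only later rows make up. A row lasts 1/12 s, in which the tool goes at most 41.7 mm and 7.16 degrees, less where a joint would pass 70% of its speed; a pose out of reach is approached as far as the arm can. A call with a gripper value outside its range is refused whole. The fingers move at their own pace and stop on an object; "grip_force" is the grip in N (left out, the last holds). Time passes only in rows, so rows that repeat a pose let the fingers close. It gives the time, the measured TCP pose, the force, the opening and the grip force at its end, in the units of the state.
- get_obs(): the state, without advancing time (a new reading comes with each control period).
- optics.camera(name): name is "scene" or "top" or "wrist"; returns a dict with "color" (400x640x3 uint8, red, green, blue), "depth" (400x640 float32, m along the optical axis (not along the pixel's ray), 0 where there is no reading), "K" (3x3 intrinsics, pixels), "k1" (the pictures are not rectified: a ray, as slopes to the right and down, at radius r is drawn at 1 + k1 r^2 times it, then the intrinsics apply), "R" (3x3) and "t" (3): a world point X has camera coordinates R X + t. Camera axes: x right, y down, z forward; pixel columns grow to the right and rows downward; lengths in m; the calibration is good to about 2 mm. A picture is of the moment at which its call begins.
- workorder.hand_in(): hands the job in; it is judged then, once.
The state is a dict: "clock": time; "joint_pos": joint angles; "joint_velocities": joint speeds; "tau": joint torques, N m; "position": TCP position; "ee_rot": TCP orientation; "ft_force": force on the tool from outside, world axes, zero at the start; "torque": the same for the moment, N m; "grip_width": opening from 0.0 (shut) to 1.0 (fully open); "grasp_force": force on a finger pad.
Only numpy, scipy, OpenCV 4.12 (cv2) and the standard library are available. Lean on these libraries where they do the work, as an engineer would, in place of code of your own. Each camera call takes 0.05 s, during which the arm holds its last target. There are 200 camera calls.

## Working session

There is one attempt and no reset: what is moved stays moved. The work goes in short steps, Python scripts to look and compute and a tool call to move; the robot and the scene stay as the last step left them, time stands still between calls to the robot, and variables do not carry over. Pictures are saved under pics/ and viewed, at most 10 in all, crops included, and the job is handed in when it is done.

Besides the shell and the picture viewer there is one more tool, called after "Emit:" as a command line: name --pt "numbers of a row" for each row, then --argument value for the rest. jog_arm: Moves the arm, as the interface text tells. Its arguments: {"type":"object","properties":{"increments":{"type":"array"},"grip_force":{"type":"number"}},"required":["increments"]}

```bash
mkdir -p pics
cat > h.py <<'E'
import numpy as np, cv2
from workcell import get_obs, optics, workorder, manip
from scipy.spatial.transform import Rotation as Rn
def shot(n,f=None):
    c=optics.camera(n)
    if f: cv2.imwrite(f,c['color'][:,:,::-1])
    return c
def rays(c,uv):
    uv=np.atleast_2d(np.asarray(uv,float)); K=c['K']
    d=(uv-[K[0,2],K[1,2]])/[K[0,0],K[1,1]]
    s=d.copy()
    for _ in range(20): s=d/(1+c['k1']*(s**2).sum(1,keepdims=True))
    r=np.c_[s,np.ones(len(s))]
    return -c['R'].T@c['t'], r@c['R'], r
def plane(c,uv,z):
    o,d,_=rays(c,uv); return o+d*((z-o[2])/d[:,2])[:,None]
def cloud(c):
    v,u=np.mgrid[:400,:640]; o,d,_=rays(c,np.c_[u.ravel(),v.ravel()])
    P=o+d*c['depth'].reshape(-1,1); P[c['depth'].ravel()==0]=np.nan
    return P.reshape(400,640,3)
E
python3 - <<'E'
from h import *
o=get_obs(); print(o); print(manip.tip_extent)
for n in('scene','top','wrist'):
    c=shot(n,f'pics/{n}0.png'); np.savez(f'{n}0.npz',**c); print(n,-c['R'].T@c['t'],c['R'][2])
a=[cv2.imread(f'pics/{n}0.png') for n in('scene','top')]
E
```

```text
{'clock': 0.0, 'joint_pos': array([-1.2606354 ,  0.33289651, -0.06467966,  1.46094198,  0.02160044,
        1.34986674, -0.08848978]), 'joint_velocities': array([-0.00149864,  0.00108528,  0.0003525 ,  0.00091389,  0.00032916,
       -0.0014803 , -0.00151981]), 'tau': array([-6.95642138e-04, -6.25444293e+01,  4.86943207e-02, -3.91607630e+01,
        1.62016251e-02,  9.52666509e-03,  1.63670848e-05]), 'position': array([0.20406511, 0.59039844, 0.25550014]), 'ee_rot': array([ 1.65607887e-01,  9.86191424e-01, -7.03838134e-04, -8.21904191e-05]), 'ft_force': array([-0.16525097,  0.0098767 ,  0.37605282]), 'torque': array([ 0.03634825,  0.05986718, -0.01972335]), 'grasp_force': 0.0, 'grip_width': 1.0000631008792966}
0.025
scene [1.12648362 0.19171386 1.16009188] [-0.52683043 -0.17223709 -0.83233652]
top [ 0.30148973 -0.03535457  1.14221266] [ 0.19634939  0.00639142 -0.98051316]
wrist [0.13681799 0.61325643 0.37347026] [ 0.26227718 -0.09344767 -0.96045729]
```

View pics/scene0.png

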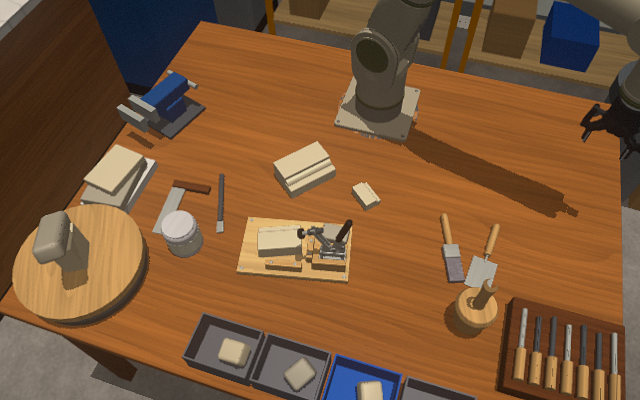

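View pics/top0.png

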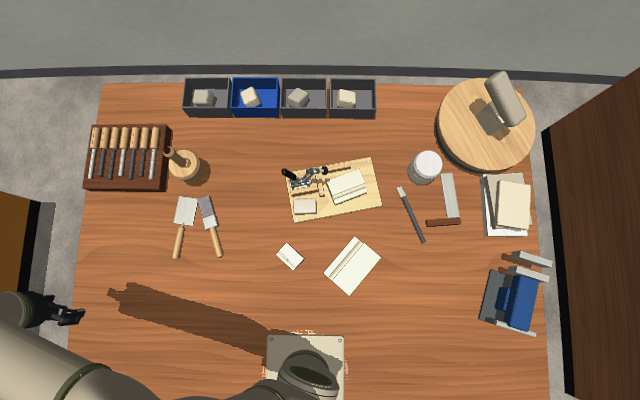

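Candidates for the stone: the block on the board at top (347,187) / scene (278,240), a larger one at top (352,265), and a smaller one at top (289,256). I choose the middle-sized one lying on the board and check it in a close crop.

Run:
```python
from h import *
t=cv2.imread('pics/top0.png')[145:230,270:390]; s=cv2.imread('pics/scene0.png')[210:290,230:360]
t=cv2.resize(t,None,fx=6,fy=6,interpolation=cv2.INTER_CUBIC)[:, :720]; 
cv2.imwrite('pics/crop1.png',t)
c=dict(np.load('top0.npz')); P=cloud(c)
print(c['K'],c['k1'])
for uv in [(347,187),(305,207),(375,205),(330,210),(340,240),(352,265),(289,256),(290,172),(325,168)]: print(uv,P[uv[1],uv[0]].round(4))
# table-level board mask by height
s=dict(np.load('scene0.npz')); Q=cloud(s)
for uv in [(280,240),(300,275),(245,275)]: print('s',uv,Q[uv[1],uv[0]].round(4))
```

```text
[[360.8389139    0.         316.50095653]
 [  0.         360.8389139  199.82701154]
 [  0.           0.           1.        ]] -0.0701725993370678
(347, 187) [ 0.5583 -0.1212  0.0664]
(305, 207) [0.4989 0.0072 0.0409]
(375, 205) [ 0.512  -0.2135  0.0201]
(330, 210) [ 0.4941 -0.0711  0.0199]
(340, 240) [ 0.4018 -0.1041 -0.0005]
(352, 265) [ 0.3229 -0.1361  0.061 ]
(289, 256) [0.348  0.0533 0.0315]
(290, 172) [0.5708 0.0451 0.1829]
(325, 168) [ 0.5904 -0.0517  0.1597]
s (280, 240) [ 0.5791 -0.1126  0.0654]
s (300, 275) [ 0.6365 -0.0415  0.0209]
s (245, 275) [ 0.6716 -0.1793  0.0048]
```

View pics/crop1.png

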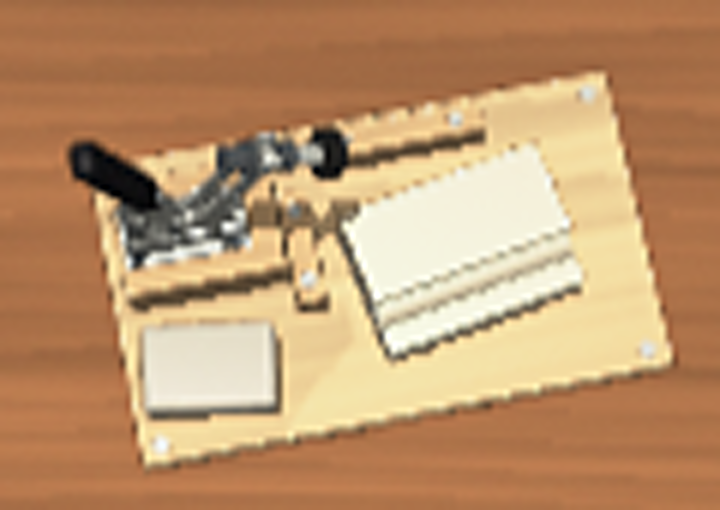

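The crop shows the stone (crop 350-580,145-355) on the board with its step to the front, rotated a few degrees. The clamp is open, with the grip at (75,155), the foot at (328,152) and the offcut at (210,367). Next I measure the board and stone from both views' depth.

Run:
```python
from h import *
for n in('top','scene'):
    P=cloud(dict(np.load(n+'0.npz'))).reshape(-1,3)
    P=P[(abs(P[:,0]-.55)<.16)&(abs(P[:,1]+.07)<.2)]
    for nm,a,b in(('board',.010,.026),('stonetop',.057,.07),('step',.042,.052),('stone+step',.041,.07),('riser',.053,.063)):
        Q=P[(P[:,2]>a)&(P[:,2]<b)]
        if 'st' in nm: Q=Q[(abs(Q[:,0]-.55)<.08)&(abs(Q[:,1]+.125)<.085)]
        (cx,cy),(w,h),ang=cv2.minAreaRect(Q[:,:2].astype(np.float32)*1000)
        print(n,nm,len(Q),np.round([cx,cy,w,h,ang],1),np.median(Q[:,2]).round(4))
    H=P[P[:,2]>.185]; print('high',len(H),H.mean(0).round(4),H[:,2].max())
    T=P[np.argsort(-P[:,2])[:8]]; print(T.round(3).tolist())
# edges by pixel corners in top
c=dict(np.load('top0.npz'))
print(plane(c,[(295,222.5),(382,205.3),(370.8,157)],.018).round(4))
s=dict(np.load('scene0.npz'))
```

```text
top board 2267 [564.4 -79.7 166.  286.3  11.9] 0.0184
top stonetop 582 [ 574.7 -117.4   56.2  109.7   21.6] 0.0634
top step 285 [ 579.3 -100.   117.2  137.9   22.4] 0.0471
top stone+step 965 [ 579.3 -100.1  117.2  138.    22.4] 0.0611
top riser 608 [550.1 -93.  296.2 180.9  55.6] 0.0597
high 56 [0.5641 0.0557 0.2082] 0.21888350317566574
[[0.561, 0.055, 0.219], [0.566, 0.061, 0.219], [0.566, 0.056, 0.218], [0.566, 0.066, 0.218], [0.558, 0.058, 0.218], [0.564, 0.058, 0.218], [0.561, 0.058, 0.217], [0.561, 0.061, 0.217]]
scene board 2896 [538.7 -95.2 300.7 333.8   2.8] 0.0203
scene stonetop 756 [ 574.5 -116.9   57.6  108.1   22.5] 0.0651
scene step 367 [ 571.7 -112.6  116.6  145.1    0. ] 0.0487
scene stone+step 1240 [ 571.7 -112.6  116.6  145.1    0. ] 0.0629
scene riser 566 [553.8 -91.2 300.9 184.7  55.7] 0.0598
high 93 [0.5703 0.0564 0.2067] 0.22285074817740747
[[0.565, 0.058, 0.223], [0.572, 0.062, 0.222], [0.574, 0.06, 0.221], [0.568, 0.061, 0.219], [0.574, 0.058, 0.219], [0.566, 0.056, 0.219], [0.566, 0.058, 0.219], [0.562, 0.059, 0.219]]
[[ 0.4531  0.0384  0.018 ]
 [ 0.5117 -0.2361  0.018 ]
 [ 0.6715 -0.2031  0.018 ]]
```

Board: origin (0.586, -0.098), yaw 11.9°, and its measured 166x286 mm agrees with the text. Stone: about (-28, -18) mm from home, +10°, top at z 0.063, as the text allows. Next I plan the move to a nearer view, with tool x = -board x and tool y = board y.

```bash
cat >> h.py <<'E'
import json,os
B=dict(o=[.5862,-.0981],yaw=11.95)
if os.path.exists('B.json'): B=json.load(open('B.json'))
def bd():
    a=np.deg2rad(B['yaw']); c,s=np.cos(a),np.sin(a)
    return np.array([B['o'][0],B['o'][1],0]), np.array([[c,-s,0],[s,c,0],[0,0,1]])
def toB(p): o,R=bd(); return (np.asarray(p)-o)@R
def toW(p): o,R=bd(); return np.asarray(p)@R.T+o
def Rgoal(): return bd()[1]@np.diag([-1,1,-1.])
def rel(pb):
    s=get_obs(); R=Rn.from_quat(s['ee_rot']).as_matrix()
    print('clk',s['clock'],'tcpB mm',(toB(s['position'])*1000).round(1),'F board',(bd()[1].T@s['ft_force']).round(1),'grip',round(s['grip_width'],2))
    print('shift mm',(R.T@(toW(np.array(pb)/1000)-s['position'])*1000).round(1),'rotvec',Rn.from_matrix(R.T@Rgoal()).as_rotvec().round(4))
E
python3 - <<'E'
from h import *
rel([-110,-10,300])
c=dict(np.load('top0.npz'));P=cloud(c)
for uv in[(183,165),(178,153),(425,165),(289,172)]: print(uv,P[uv[1],uv[0]].round(3),(toB(P[uv[1],uv[0]])*1000).round(0))
E
```

```text
clk 0.15 tcpB mm [-231.2  752.8  255.7] F board [-0.3 -0.5 -0.2] grip 1.0
shift mm [-497.  -591.3  -43.6] rotvec [-1.100e-03 -2.000e-04 -5.414e-01]
(183, 165) [0.61  0.375 0.11 ] [121. 458. 110.]
(178, 153) [0.651 0.398 0.099] [166. 472.  99.]
(425, 165) [ 0.622 -0.355  0.101] [ -18. -258.  101.]
(289, 172) [0.568 0.047 0.194] [ 12. 146. 194.]
```

Emit:
jog_arm --pt "-0.02 -0.024 -0.008 0 0 -0.108 1" --pt "-0.045 -0.053 -0.016 0 0 -0.216 1" --pt "-0.07 -0.083 -0.024 0 0 -0.324 1" --pt "-0.095 -0.113 -0.034 0 0 -0.433 1" --pt "-0.12 -0.143 -0.044 0 0 -0.541 1"

```text
clock: 0.57
position: [0.2712, 0.4144, 0.3003]
ee_rot: [-0.107, 0.994, -0.0, -0.0]
ft_force: [1.5, 0.4, 0.7]
grip_width: 0.999
grasp_force: 0.0
```

```bash
python3 -c "
from h import *
rel([-110,-10,300]); print(get_obs()['joint_pos'].round(2))"
```

```text
clk 0.5667 tcpB mm [-202.1  566.6  300.3] F board [1.6 0.1 0.7] grip 1.0
shift mm [-8.920e+01 -5.771e+02  5.000e-01] rotvec [-0.0004 -0.0005  0.0051]
[-1.05  0.03 -0.04  1.72  0.    1.39  0.7 ]
```

Emit:
jog_arm --pt "-0.015 -0.037 0 0 0 0 1" --pt "-0.03 -0.074 0 0 0 0 1" --pt "-0.045 -0.112 0 0 0 0 1" --pt "-0.06 -0.15 0 0 0 0 1" --pt "-0.075 -0.188 0 0 0 0 1"

```text
clock: 0.98
position: [0.3837, 0.246, 0.3003]
ee_rot: [-0.104, 0.995, 0.0, 0.0]
ft_force: [0.7, -0.1, 0.2]
grip_width: 1.002
grasp_force: 0.0
```

Emit:
jog_arm --pt "-0.003 -0.04 0 0 0 0 1" --pt "-0.006 -0.08 0 0 0 0 1" --pt "-0.009 -0.12 0 0 0 0 1" --pt "-0.012 -0.16 0 0 0 0 1" --pt "-0.014 -0.2 0 0 0 0 1"

```text
clock: 1.4
position: [0.4382, 0.0531, 0.3003]
ee_rot: [-0.104, 0.995, 0.0, 0.0]
ft_force: [1.1, 0.3, -0.7]
grip_width: 0.999
grasp_force: 0.0
```

Emit:
jog_arm --pt "0 -0.04 0 0 0 0 0.6" --pt "0 -0.08 0 0 0 0 0.2" --pt "0 -0.12 0 0 0 0 0" --pt "0 -0.16 0 0 0 0 0" --pt "0 -0.189 0 0 0 0 0"

```text
clock: 1.82
position: [0.4769, -0.1335, 0.3005]
ee_rot: [-0.103, 0.995, -0.0, 0.0]
ft_force: [1.1, -0.0, -0.3]
grip_width: 0.5
grasp_force: 0.0
```

Emit:
jog_arm --pt "0 0 0 0 0 0 0" --pt "0 0 0 0 0 0 0" --pt "0 0 0 0 0 0 0"

```text
clock: 2.07
position: [0.4771, -0.129, 0.3]
ee_rot: [-0.104, 0.995, 0.0, -0.0]
ft_force: [0.6, -0.4, -0.4]
grip_width: 0.498
grasp_force: 0.0
```

Run:
```python
from h import *
c=shot('wrist','pics/w1.png'); np.savez('w1.npz',**c); rel([-110,-10,300])
P=cloud(c).reshape(-1,3)
P=P[(abs(P[:,0]-.55)<.2)&(abs(P[:,1]+.07)<.22)]
for nm,a,b in(('board',.012,.024),('stonetop',.057,.069),('step',.042,.052)):
    Q=P[(P[:,2]>a)&(P[:,2]<b)]
    if nm!='board':
        q=toB(Q)*1000; Q=Q[(abs(q[:,0]+20)<55)&(q[:,1]<40)]
    (cx,cy),(w,h),ang=cv2.minAreaRect(Q[:,:2].astype(np.float32)*1000); print(nm,len(Q),np.round([cx,cy,w,h,ang],1),np.median(Q[:,2]).round(4))
```

```text
clk 2.1167 tcpB mm [-112.9   -7.2  300.1] F board [-0.9 -0.   0.3] grip 0.5
shift mm [-2.9 -2.8  0.1] rotvec [ 0.0006 -0.0003  0.0014]
board 10906 [524.8 -56.6 214.5 439.5  33.1] 0.0181
stonetop 3626 [ 574.6 -115.9   52.8  104.9   22.3] 0.0629
step 1548 [ 541.7 -131.5   26.8  109.1   21.9] 0.0462
```

View pics/w1.png

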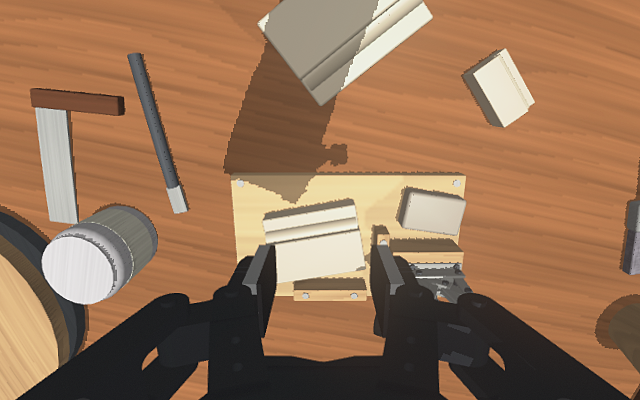

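The wrist view has the robot side up. The board's front corners are at (231,176) and (466,174), the stone is at (263-366,200-282), the back fence at (294-366,281-300) and the offcut at (432,210). I refine the board frame from these.

Run:
```python
from h import *
c=dict(np.load('w1.npz')); p=plane(c,[(231,176),(466,174)],.018)
print(p.round(4),(toB(p)*1000).round(1),'want (-100,-120),(-100,165)')
P=cloud(c); q=toB(P)*1000
m=(q[...,2]>44)&(q[...,2]<52)
for nm,k in(('back',m&(q[...,0]>32)&(q[...,0]<60)&(abs(q[...,1])<60)),('side',m&(q[...,1]>48)&(q[...,1]<76)&(q[...,0]<30)&(q[...,0]>-45))):
    Q=q[k]; print(nm,len(Q),Q.min(0).round(1),Q.max(0).round(1),cv2.minAreaRect(Q[:,:2].astype(np.float32)))
# back-fence top front edge by pixels: color
ed=plane(c,[(294,291),(366,291)],.048); print((toB(ed)*1000).round(1))
g=cv2.cvtColor(c['color'],cv2.COLOR_RGB2GRAY)
print(g[270:305:1,350],'\n',g[270:305,300])
```

```text
[[ 0.514  -0.2347  0.018 ]
 [ 0.4526  0.0415  0.018 ]] [[ -98.9 -118.7   18. ]
 [-101.8  164.3   18. ]] want (-100,-120),(-100,165)
back 909 [ 35.8 -44.   44. ] [52.6 45.2 50.7] ((44.1669921875, 0.622589111328125), (89.27700805664062, 16.64575958251953), 89.8733139038086)
side 161 [-37.7  54.4  44.2] [-14.7  75.5  51. ] ((-25.869356155395508, 63.241424560546875), (26.811079025268555, 17.634262084960938), 20.10191535949707)
[[ 38.7 -43.7  48. ]
 [ 38.7  44.8  48. ]]
[230 214 213 215 214 211 212 205 131  92  96  96  95  99  99 100  98  97
  98  83 180 205 201 199 120 158 180 186 201 205 198 120 130 131 125] 
 [229 229 228 228 229 229 228 228 233 232 119  76  84  91  94  99  98  98
  95  79 180 203 194 190 184 188 194 194 194 202 200 112 120 119 120]
```

Emit:
jog_arm --pt "0 -0.006 0.04 0 0 0 0" --pt "0 -0.011 0.08 0 0 0 0" --pt "0 -0.011 0.12 0 0 0 0" --pt "0 -0.011 0.16 0 0 0 0" --pt "0 -0.011 0.2 0 0 0 0"

```text
clock: 2.53
position: [0.4794, -0.1389, 0.0987]
ee_rot: [-0.105, 0.994, 0.0, 0.0]
ft_force: [1.2, 0.8, 0.3]
grip_width: 0.5
grasp_force: 0.0
```

Emit:
jog_arm --pt "0 0 0.02 0 0 0 0" --pt "0 0 0.035 0 0 0 0" --pt "0 0 0.043 0 0 0 0" --pt "0 0 0.043 0 0 0 0"

```text
clock: 2.87
position: [0.4787, -0.1392, 0.0559]
ee_rot: [-0.105, 0.994, 0.0, -0.001]
ft_force: [-0.4, 0.3, 0.2]
grip_width: 0.501
grasp_force: 0.0
```

Run:
```python
from h import *
rel([-90,-18,50]);print(manip.tip_extent, get_obs()['ft_force'])
c=shot('scene'); t=shot('top')
a=cv2.resize(c['color'][190:300,200:400],None,fx=4,fy=4)[:,:,::-1]; cv2.imwrite('pics/s2.png',a)
```

```text
clk 2.8667 tcpB mm [-113.7  -17.9   55.9] F board [-0.4  0.4  0.2] grip 0.5
shift mm [-23.7  -0.1   5.8] rotvec [ 0.0011 -0.0025  0.0015]
0.025 [-0.44318801  0.33152747  0.16322909]
```

View pics/s2.png

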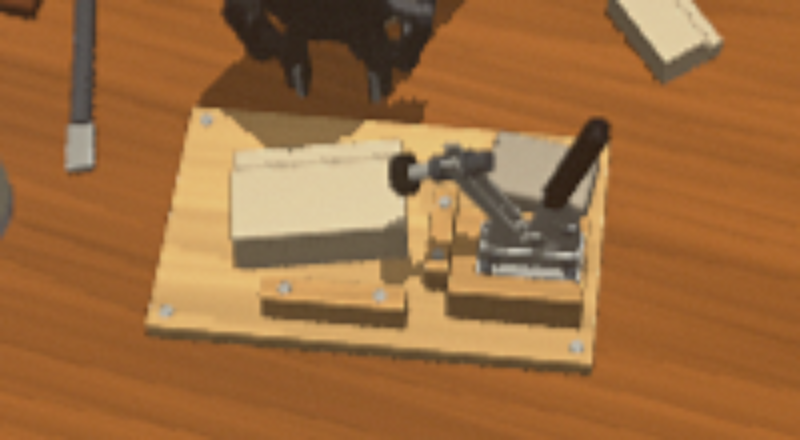

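Both fingers stand clear in front of the stone (scene crop: tips at (303,90) and (375,95)). Now I approach and push towards the back fence.

Emit:
jog_arm --pt "-0.008 0 0.002 0 0 0 0" --pt "-0.016 0 0.004 0 0 0 0" --pt "-0.022 0 0.005 0 0 0 0" --pt "-0.026 0 0.005 0 0 0 0" --pt "-0.028 0 0.005 0 0 0 0"

```text
clock: 3.38
position: [0.5079, -0.1344, 0.0524]
ee_rot: [-0.104, 0.995, -0.0, 0.0]
ft_force: [0.5, -0.9, -0.3]
grip_width: 0.505
grasp_force: 0.0
```

Emit:
jog_arm --pt "-0.0015 0 0 0 0 0 0" --pt "-0.003 0 0 0 0 0 0" --pt "-0.0045 0 0 0 0 0 0" --pt "-0.006 0 0 0 0 0 0" --pt "-0.0075 0 0 0 0 0 0"

```text
clock: 3.8
position: [0.514, -0.1332, 0.0522]
ee_rot: [-0.104, 0.995, 0.0, -0.0]
ft_force: [-3.7, -0.4, 1.7]
grip_width: 0.501
grasp_force: 1.6
```

Emit:
jog_arm --pt "-0.0015 0 0 0 0 0 0" --pt "-0.003 0 0 0 0 0 0" --pt "-0.0045 0 0 0 0 0 0" --pt "-0.006 0 0 0 0 0 0" --pt "-0.0075 0 0 0 0 0 0"

```text
clock: 4.22
position: [0.5215, -0.1315, 0.0521]
ee_rot: [-0.104, 0.995, 0.0, -0.0]
ft_force: [-3.1, 0.2, 0.6]
grip_width: 0.5
grasp_force: 1.3
```

```bash
python3 -c "
from h import *
rel([-48.5,-18,50])"
```

```text
clk 4.2167 tcpB mm [-70.2 -19.3  52.1] F board [-2.9  0.8  0.6] grip 0.5
shift mm [-21.7   1.3   2.1] rotvec [ 0.0003 -0.0004 -0.0002]
```

Emit:
jog_arm --pt "-0.0015 0 0 0 0 0 0" --pt "-0.003 0 0 0 0 0 0" --pt "-0.0045 0 0 0 0 0 0" --pt "-0.006 0 0 0 0 0 0" --pt "-0.0075 0 0 0 0 0 0"

```text
clock: 4.63
position: [0.5291, -0.13, 0.0522]
ee_rot: [-0.104, 0.995, 0.0, 0.0]
ft_force: [-3.3, 1.2, -0.9]
grip_width: 0.5
grasp_force: 1.2
```

Emit:
jog_arm --pt "-0.0015 0 0 0 0 0 0" --pt "-0.003 0 0 0 0 0 0" --pt "-0.0045 0 0 0 0 0 0" --pt "-0.0055 0 0 0 0 0 0" --pt "-0.0065 0 0 0 0 0 0"

```text
clock: 5.05
position: [0.5354, -0.1287, 0.0523]
ee_rot: [-0.104, 0.995, 0.0, 0.0]
ft_force: [-3.0, 1.3, -0.8]
grip_width: 0.499
grasp_force: 1.2
```

```bash
python3 -c "
from h import *
rel([-48.5,-18,50])"
```

```text
clk 5.05 tcpB mm [-56.1 -19.4  52.3] F board [-2.7  1.9 -0.8] grip 0.5
shift mm [-7.6  1.4  2.3] rotvec [ 0.0001  0.     -0.0004]
```

Emit:
jog_arm --pt "-0.0008 0 0 0 0 0 0" --pt "-0.0016 0 0 0 0 0 0" --pt "-0.0024 0 0 0 0 0 0" --pt "-0.0032 0 0 0 0 0 0" --pt "-0.004 0 0 0 0 0 0"

```text
clock: 5.47
position: [0.5392, -0.128, 0.0523]
ee_rot: [-0.104, 0.995, -0.0, -0.0]
ft_force: [-2.9, -0.7, -0.9]
grip_width: 0.501
grasp_force: 1.4
```

Emit:
jog_arm --pt "-0.0005 0 0 0 0 0 0" --pt "-0.001 0 0 0 0 0 0" --pt "-0.0015 0 0 0 0 0 0" --pt "-0.002 0 0 0 0 0 0"

```text
clock: 5.8
position: [0.5412, -0.1277, 0.0523]
ee_rot: [-0.104, 0.995, -0.0, 0.0]
ft_force: [-2.8, -0.9, -0.7]
grip_width: 0.5
grasp_force: 1.4
```

```bash
python3 -c "
from h import *
rel([-48.5,-18,50])"
```

```text
clk 5.8 tcpB mm [-50.2 -19.6  52.3] F board [-2.9 -0.3 -0.7] grip 0.5
shift mm [-1.7  1.6  2.3] rotvec [-0.0001  0.     -0.0006]
```

Emit:
jog_arm --pt "-0.0005 0 0 0 0 0 0" --pt "-0.001 0 0 0 0 0 0" --pt "-0.0015 0 0 0 0 0 0" --pt "-0.0015 0 0 0 0 0 0"

```text
clock: 6.13
position: [0.5427, -0.1272, 0.0523]
ee_rot: [-0.104, 0.995, -0.0, 0.0]
ft_force: [-2.3, -0.9, -1.2]
grip_width: 0.5
grasp_force: 1.0
```

Emit:
jog_arm --pt "-0.0005 0 0 0 0 0 0" --pt "-0.001 0 0 0 0 0 0" --pt "-0.001 0 0 0 0 0 0"

```text
clock: 6.38
position: [0.5433, -0.1271, 0.0523]
ee_rot: [-0.104, 0.995, 0.0, -0.0]
ft_force: [-5.4, -1.0, 2.0]
grip_width: 0.497
grasp_force: 2.4
```

Emit:
jog_arm --pt "-0.0004 0 0 0 0 0 0" --pt "-0.0008 0 0 0 0 0 0" --pt "-0.0008 0 0 0 0 0 0"

```text
clock: 6.63
position: [0.5433, -0.1271, 0.0523]
ee_rot: [-0.104, 0.995, 0.0, -0.001]
ft_force: [-9.3, -0.8, 4.9]
grip_width: 0.501
grasp_force: 4.4
```

Emit:
jog_arm --pt "-0.0004 0 0 0 0 0 0" --pt "-0.0006 0 0 0 0 0 0" --pt "-0.0006 0 0 0 0 0 0"

```text
clock: 6.88
position: [0.5434, -0.1271, 0.0522]
ee_rot: [-0.104, 0.995, 0.0, -0.002]
ft_force: [-10.9, -1.0, 8.5]
grip_width: 0.502
grasp_force: 5.7
```

Emit:
jog_arm --pt "-0.0005 0 -0.0006 0 0 0 0" --pt "-0.001 0 -0.0012 0 0 0 0" --pt "-0.001 0 -0.0012 0 0 0 0"

```text
clock: 7.13
position: [0.5434, -0.1271, 0.0523]
ee_rot: [-0.104, 0.995, 0.0, -0.003]
ft_force: [-9.5, -2.7, -2.7]
grip_width: 0.504
grasp_force: 5.0
```

```bash
python3 -c "
from h import *
rel([-48.5,-18,50])"
```

```text
clk 7.1333 tcpB mm [-47.9 -19.5  52.3] F board [-9.9 -0.6 -2.7] grip 0.5
shift mm [0.6 1.5 2.3] rotvec [ 0.001  -0.0052 -0.0011]
```

Emit:
jog_arm --pt "-0.0006 0 0.0002 0 0 0 0" --pt "-0.0012 0 0.0002 0 0 0 0" --pt "-0.0012 0 0.0002 0 0 0 0"

```text
clock: 7.38
position: [0.5435, -0.1271, 0.0522]
ee_rot: [-0.103, 0.995, 0.001, -0.004]
ft_force: [-16.5, -2.6, 6.7]
grip_width: 0.496
grasp_force: 8.7
```

Emit:
jog_arm --pt "-0.0005 0 0 0 0 0 0" --pt "-0.001 0 0 0 0 0 0" --pt "-0.001 0 0 0 0 0 0"

```text
clock: 7.63
position: [0.5435, -0.1271, 0.0522]
ee_rot: [-0.103, 0.995, 0.001, -0.005]
ft_force: [-21.3, -2.6, 10.8]
grip_width: 0.498
grasp_force: 11.0
```

Firm (about 21 N). I back off, shut the fingers and check the stone against the fence.

Emit:
jog_arm --pt "0.004 0 0 0 0 0 0" --pt "0.012 0 0 0 0 0 0" --pt "0.025 0 -0.002 0 0 0 -0.5" --pt "0.04 -0.01 -0.002 0 0 0 -1" --pt "0.04 -0.03 -0.002 0 0 0 -1"

```text
clock: 8.05
position: [0.513, -0.1631, 0.0553]
ee_rot: [-0.105, 0.995, 0.001, -0.0]
ft_force: [-0.5, -0.5, 0.2]
grip_width: 0.081
grasp_force: 0.0
```

Emit:
jog_arm --pt "0 -0.03 0 0 0 0 -1" --pt "0 -0.06 0 0 0 0 -1" --pt "0 -0.07 0 0 0 0 -1" --pt "0 -0.07 0 0 0 0 -1"

```text
clock: 8.38
position: [0.5291, -0.2364, 0.0558]
ee_rot: [-0.102, 0.995, -0.001, 0.001]
ft_force: [-0.7, 0.5, 0.4]
grip_width: -0.003
grasp_force: 0.0
```

```bash
cat >> h.py <<'E'
def stone(c):
    q=toB(cloud(c))*1000
    for nm,a,b in(('top',57,70),('step',42,52)):
        k=(q[...,2]>a)&(q[...,2]<b)&(q[...,1]<52)&(q[...,1]>-95)&(q[...,0]>-75)&(q[...,0]<(60 if nm=='top' else -8))
        Q=q[k]; print(nm,len(Q),np.median(Q[:,2]).round(1),[np.round(x,1) for x in cv2.minAreaRect(Q[:,:2].astype(np.float32))],'p1/99',np.percentile(Q[:,:2],[1,99],axis=0).round(1).tolist())
E
python3 - <<'E'
from h import *
rel([-48.5,-18,50])
t=shot('top'); s=shot('scene'); stone(t); stone(s)
a=cv2.resize(t['color'][140:230,270:390],None,fx=4,fy=4)[:,:,::-1]; b=cv2.resize(s['color'][200:290,230:360],None,fx=4*12/13,fy=4)[:,:480,::-1]
cv2.imwrite('pics/c3.png',cv2.hconcat([a[:,:400],b[:,:400]]))
E
```

```text
clk 8.3833 tcpB mm [ -84.5 -123.4   55.8] F board [-0.6  0.7  0.4] grip -0.0
shift mm [-35.4 105.6   5.6] rotvec [-0.0026  0.001  -0.0049]
top 582 63.1 [array([  9.7, -25.1]), array([109.9,  56.4]), np.float64(89.4)] p1/99 [[-17.2, -78.8], [36.8, 29.2]]
step 210 47.0 [array([-25. , -25.4]), array([ 26.1, 110.5]), np.float64(1.0)] p1/99 [[-37.9, -79.1], [-13.6, 29.2]]
top 841 65.0 [array([  9.8, -25.3]), array([ 57.8, 110.2]), np.float64(0.3)] p1/99 [[-17.7, -78.7], [38.3, 29.0]]
step 167 48.2 [array([-30.9, -24. ]), array([111.9,  27.4]), np.float64(82.2)] p1/99 [[-38.7, -79.5], [-14.5, 29.4]]
```

View pics/c3.png

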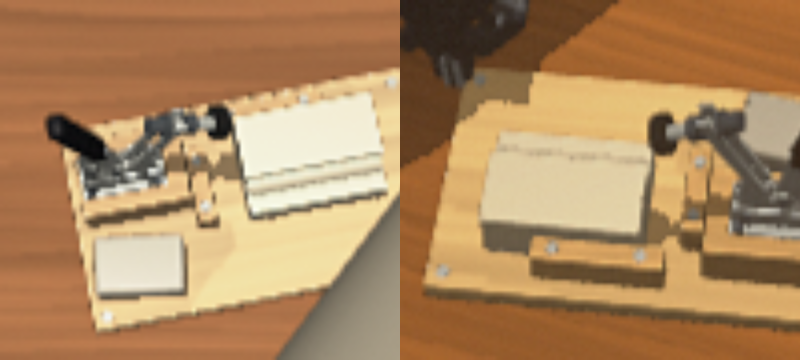

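The stone is square with its back face at x≈37 (top view left, stone at (235-385,95-215)) and its right side at y≈-80, 25 mm short of the side fence. Now round to the right side for the second push.

Emit:
jog_arm --pt "-0.03 0 0.001 0 0 0 -1" --pt "-0.06 0 0.002 0 0 0 -1" --pt "-0.085 0 0.003 0 0 0 -1" --pt "-0.0865 0.003 0.003 0 0 0 -1" --pt "-0.0865 0.01 0.003 0 0 0 -1"

```text
clock: 8.9
position: [0.613, -0.2028, 0.0519]
ee_rot: [-0.105, 0.994, 0.0, 0.0]
ft_force: [-1.0, 0.9, 1.3]
grip_width: -0.001
grasp_force: 0.0
```

Emit:
jog_arm --pt "0 0.003 0 0 0 0 -1" --pt "0 0.006 0 0 0 0 -1" --pt "0 0.009 0 0 0 0 -1" --pt "0 0.0105 0 0 0 0 -1" --pt "0 0.012 0 0 0 0 -1"

```text
clock: 9.32
position: [0.6094, -0.1926, 0.0525]
ee_rot: [-0.104, 0.995, 0.0, 0.0]
ft_force: [-0.2, 0.3, -0.8]
grip_width: -0.002
grasp_force: 0.0
```

Emit:
jog_arm --pt "0 0.0015 0 0 0 0 -1" --pt "0 0.003 0 0 0 0 -1" --pt "0 0.0045 0 0 0 0 -1" --pt "0 0.006 0 0 0 0 -1" --pt "0 0.0075 0 0 0 0 -1"

```text
clock: 9.73
position: [0.6081, -0.186, 0.0524]
ee_rot: [-0.104, 0.995, -0.0, 0.0]
ft_force: [1.8, -3.0, 0.3]
grip_width: 0.002
grasp_force: 1.6
```

```bash
python3 -c "
from h import *
rel([2,-69.5,53])"
```

```text
clk 9.7333 tcpB mm [  3.2 -90.6  52.4] F board [ 1.2 -3.4  0.3] grip 0.0
shift mm [ 1.2 21.1 -0.6] rotvec [-0.0008  0.0001 -0.0011]
```

Emit:
jog_arm --pt "0 0.0015 0 0 0 0 -1" --pt "0 0.003 0 0 0 0 -1" --pt "0 0.0045 0 0 0 0 -1" --pt "0 0.006 0 0 0 0 -1" --pt "0 0.0075 0 0 0 0 -1"

```text
clock: 10.15
position: [0.6066, -0.1781, 0.0523]
ee_rot: [-0.104, 0.995, -0.0, 0.0]
ft_force: [1.2, -3.4, 0.3]
grip_width: -0.0
grasp_force: 1.8
```

Emit:
jog_arm --pt "0 0.0015 0 0 0 0 -1" --pt "0 0.003 0 0 0 0 -1" --pt "0 0.0045 0 0 0 0 -1" --pt "0 0.0055 0 0 0 0 -1" --pt "0 0.0065 0 0 0 0 -1"

```text
clock: 10.57
position: [0.6052, -0.1717, 0.0523]
ee_rot: [-0.104, 0.995, -0.0, 0.0]
ft_force: [0.6, -4.3, 0.0]
grip_width: 0.002
grasp_force: 2.0
```

```bash
python3 -c "
from h import *
rel([2,-69.5,53])"
```

```text
clk 10.5667 tcpB mm [  3.4 -75.9  52.3] F board [-0.3 -4.4  0. ] grip 0.0
shift mm [ 1.4  6.4 -0.7] rotvec [-0.      0.0001 -0.0004]
```

Emit:
jog_arm --pt "0 0.0008 0 0 0 0 -1" --pt "0 0.0016 0 0 0 0 -1" --pt "0 0.0024 0 0 0 0 -1" --pt "0 0.0032 0 0 0 0 -1" --pt "0 0.004 0 0 0 0 -1"

```text
clock: 10.98
position: [0.6044, -0.1678, 0.0523]
ee_rot: [-0.104, 0.995, -0.0, 0.0]
ft_force: [-0.5, -4.2, 2.1]
grip_width: 0.0
grasp_force: 2.2
```

Emit:
jog_arm --pt "0 0.0005 0 0 0 0 -1" --pt "0 0.001 0 0 0 0 -1" --pt "0 0.0015 0 0 0 0 -1" --pt "0 0.0015 0 0 0 0 -1"

```text
clock: 11.32
position: [0.6041, -0.1663, 0.0523]
ee_rot: [-0.104, 0.995, 0.0, -0.0]
ft_force: [-0.5, -4.5, 2.4]
grip_width: 0.001
grasp_force: 2.1
```

```bash
python3 -c "
from h import *
rel([2,-69.5,53])"
```

```text
clk 11.3167 tcpB mm [  3.4 -70.4  52.3] F board [-1.4 -4.3  2.4] grip 0.0
shift mm [ 1.4  0.9 -0.7] rotvec [ 0.0001 -0.     -0.0004]
```

Emit:
jog_arm --pt "0 0.0005 0 0 0 0 -1" --pt "0 0.001 0 0 0 0 -1" --pt "0 0.0015 0 0 0 0 -1" --pt "0 0.0015 0 0 0 0 -1"

```text
clock: 11.65
position: [0.6038, -0.1648, 0.0523]
ee_rot: [-0.104, 0.995, 0.0, -0.0]
ft_force: [-1.5, -5.1, 2.3]
grip_width: -0.003
grasp_force: 2.2
```

Emit:
jog_arm --pt "0 0.0005 -0.0002 0 0 0 -1" --pt "0 0.001 -0.0004 0 0 0 -1" --pt "0 0.001 -0.0004 0 0 0 -1"

```text
clock: 11.9
position: [0.6034, -0.1645, 0.0524]
ee_rot: [-0.104, 0.995, -0.0, -0.0]
ft_force: [0.5, -7.1, -1.5]
grip_width: -0.002
grasp_force: 3.6
```

Contact begins. Add force in small steps.

Emit:
jog_arm --pt "0 0.0005 0 0 0 0 -1" --pt "0 0.001 0 0 0 0 -1" --pt "0 0.001 0 0 0 0 -1"

```text
clock: 12.15
position: [0.6031, -0.1644, 0.0525]
ee_rot: [-0.103, 0.995, -0.001, -0.0]
ft_force: [0.6, -10.3, -0.6]
grip_width: -0.001
grasp_force: 4.9
```

Emit:
jog_arm --pt "0 0.0004 0 0 0 0 -1" --pt "0 0.0008 0 0 0 0 -1" --pt "0 0.0008 0 0 0 0 -1"

```text
clock: 12.4
position: [0.603, -0.1644, 0.0527]
ee_rot: [-0.103, 0.995, -0.001, 0.0]
ft_force: [2.0, -12.2, -1.9]
grip_width: 0.001
grasp_force: 5.9
```

```bash
python3 -c "
from h import *
rel([2,-69.5,53])"
```

```text
clk 12.4 tcpB mm [  2.7 -68.3  52.7] F board [ -0.6 -12.3  -1.9] grip 0.0
shift mm [ 0.7 -1.2 -0.3] rotvec [-0.0029 -0.     -0.0021]
```

Emit:
jog_arm --pt "-0.0003 0.0005 0 0 0 0 -1" --pt "-0.0005 0.001 0 0 0 0 -1" --pt "-0.0005 0.0014 0 0 0 0 -1" --pt "-0.0005 0.0014 0 0 0 0 -1"

```text
clock: 12.73
position: [0.6031, -0.1643, 0.0529]
ee_rot: [-0.103, 0.995, -0.002, 0.0]
ft_force: [2.2, -16.8, -2.3]
grip_width: 0.004
grasp_force: 7.7
```

Emit:
jog_arm --pt "0 0.0004 0 0 0 0 -1" --pt "0 0.0008 0 0 0 0 -1" --pt "0 0.001 0 0 0 0 -1" --pt "0 0.001 0 0 0 0 -1"

```text
clock: 13.07
position: [0.6031, -0.1642, 0.0532]
ee_rot: [-0.102, 0.995, -0.003, 0.001]
ft_force: [2.8, -17.9, -0.4]
grip_width: -0.0
grasp_force: 9.0
```

Emit:
jog_arm --pt "0 0.0004 0 0 0 0 -1" --pt "0 0.0008 0 0 0 0 -1" --pt "0 0.001 0 0 0 0 -1" --pt "0 0.001 0 0 0 0 -1"

```text
clock: 13.4
position: [0.6031, -0.1641, 0.0534]
ee_rot: [-0.102, 0.995, -0.003, 0.001]
ft_force: [2.5, -21.3, -1.0]
grip_width: 0.003
grasp_force: 10.4
```

Emit:
jog_arm --pt "0 -0.004 0 0 0 0 -1" --pt "0 -0.01 0 0 0 0 -1" --pt "0 -0.02 0 0 0 0 -1" --pt "0 -0.025 -0.01 0 0 0 -1" --pt "0 -0.025 -0.05 0 0 0 -1"

```text
clock: 13.82
position: [0.605, -0.1829, 0.0981]
ee_rot: [-0.104, 0.995, 0.001, -0.005]
ft_force: [0.7, 0.3, -0.2]
grip_width: -0.002
grasp_force: 0.0
```

Run:
```python
from h import *
rel([12.5,108,235])
t=shot('top'); s=shot('scene'); stone(t); stone(s)
np.savez('t4.npz',**t); np.savez('s4.npz',**s)
for c in (t,s):
    q=toB(cloud(c))*1000
    k=(q[...,2]>100)&(abs(q[...,0]-12.5)<14)&(q[...,1]>20)&(q[...,1]<200)
    Q=q[k]; dark=c['color'][k].max(1)<60
    G=Q[dark&(Q[:,1]>125)]; print('grip',len(G),G.min(0).round(),G.max(0).round(),np.polyfit(G[:,2],G[:,1],1).round(3),'x',G[:,0].mean().round(1))
    A=Q[(Q[:,2]>165)&(Q[:,1]<125)]; print('armtop',len(A),A.min(0).round() if len(A) else'',A.max(0).round() if len(A) else'')
a=cv2.resize(t['color'][140:230,270:390],None,fx=4,fy=4)[:,:,::-1]; b=cv2.resize(s['color'][200:290,230:360],None,fx=4*12/13,fy=4)[:,:480,::-1]
cv2.imwrite('pics/c4.png',cv2.hconcat([a[:,:400],b[:,:400]]))
```

```text
clk 13.8167 tcpB mm [  0.9 -86.9  98.1] F board [ 0.7  0.1 -0.2] grip -0.0
shift mm [ -10.2  195.4 -136.3] rotvec [ 0.0034 -0.009  -0.0009]
top 142 63.6 [array([12.1, 24. ]), array([48.5, 55.7]), np.float64(2.2)] p1/99 [[-12.1, 0.6], [36.1, 51.4]]
step 1 50.5 [array([-14.8,  51.3]), array([0., 0.]), np.float64(0.0)] p1/99 [[-14.8, 51.3], [-14.8, 51.3]]
top 807 64.9 [array([ 9.5, -1.4]), array([ 59.3, 106.7]), np.float64(0.0)] p1/99 [[-18.4, -52.9], [37.9, 50.9]]
step 140 48.4 [array([-31.8,  -2.2]), array([105.3,  14.8]), np.float64(89.4)] p1/99 [[-39.0, -54.0], [-25.0, 50.0]]
grip 91 [  3. 131. 101.] [ 18. 164. 219.] [  0.245 102.836] x 8.3
armtop 49 [  4.  70. 165.] [ 19.  99. 180.]
grip 137 [  8. 131. 135.] [ 23. 164. 221.] [ 0.294 93.779] x 18.5
armtop 96 [  4.  63. 165.] [ 22. 100. 182.]
```

View pics/c4.png

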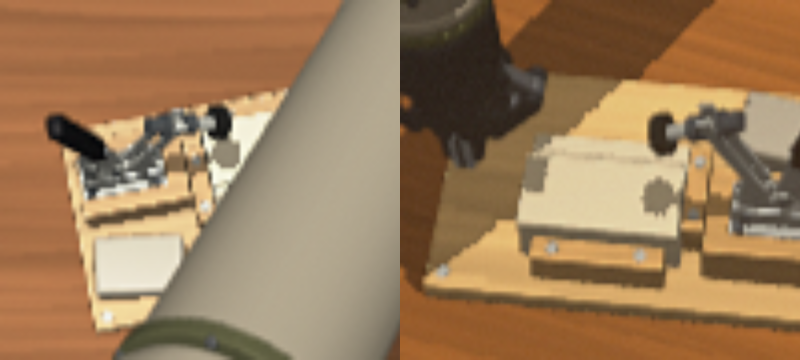

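Scene view: the stone sits in the corner (top edges at x≈38, y -54 to +52), square, with no tilt. The top view is largely hidden by the arm. The open handle's face measures y≈144 at z 194 and the arm top is ≤182. Now over to the handle.

Emit:
jog_arm --pt "0 0 -0.04 0 0 0 -1" --pt "-0.004 0 -0.08 0 0 0 -1" --pt "-0.008 0 -0.12 0 0 0 -1" --pt "-0.0115 0.01 -0.147 0 0 0 -1" --pt "-0.0115 0.045 -0.15 0 0 0 -1"

```text
clock: 14.33
position: [0.6119, -0.1424, 0.2599]
ee_rot: [-0.1, 0.995, -0.002, 0.004]
ft_force: [0.7, -1.2, -0.7]
grip_width: 0.002
grasp_force: 0.0
```

Emit:
jog_arm --pt "0 0.04 0 0 0 0 -1" --pt "0 0.08 0 0 0 0 -1" --pt "0 0.12 0 0 0 0 -1" --pt "0 0.14 0 0 0 0 -1" --pt "0 0.15 0 0 0 0 -1"

```text
clock: 14.75
position: [0.5787, 0.0146, 0.2535]
ee_rot: [-0.107, 0.994, 0.001, 0.0]
ft_force: [0.1, -0.1, 0.6]
grip_width: 0.003
grasp_force: 0.0
```

Run:
```python
from h import *
rel([12.5,118,219])
```

```text
clk 14.75 tcpB mm [ 16.  111.8 253.5] F board [ 0.1 -0.1  0.6] grip 0.0
shift mm [ 3.5  6.1 34.5] rotvec [0.0023 0.0009 0.0051]
```

Emit:
jog_arm --pt "0.001 0 0.015 0 0 0 -1" --pt "0.002 0.003 0.03 0 0 0 -1" --pt "0.0025 0.006 0.034 0 0 0 -1" --pt "0.0025 0.008 0.034 0 0 0 -1" --pt "0.0025 0.01 0.034 0 0 0 -1"

```text
clock: 15.17
position: [0.5749, 0.0188, 0.2194]
ee_rot: [-0.103, 0.995, -0.0, 0.0]
ft_force: [0.7, -0.4, 0.1]
grip_width: 0.004
grasp_force: 0.0
```

Run:
```python
from h import *
rel([12.5,129,219])
```

```text
clk 15.1667 tcpB mm [ 13.1 116.7 219.4] F board [ 0.6 -0.6  0.1] grip 0.0
shift mm [ 0.6 12.3  0.4] rotvec [-0.0001  0.0004 -0.0013]
```

Emit:
jog_arm --pt "0 0.006 0 0 0 0 -1" --pt "0 0.012 0 0 0 0 -1" --pt "0 0.018 0.002 0 0 0 -1" --pt "0 0.024 0.004 0 0 0 -1" --pt "0 0.03 0.006 0 0 0 -1"

```text
clock: 15.58
position: [0.5688, 0.0488, 0.2132]
ee_rot: [-0.104, 0.995, -0.0, 0.001]
ft_force: [0.6, -2.9, 4.6]
grip_width: 0.003
grasp_force: 2.2
```

Emit:
jog_arm --pt "0 0.006 0.003 0 0 0 -1" --pt "0 0.012 0.006 0 0 0 -1" --pt "0 0.017 0.011 0 0 0 -1" --pt "0 0.0215 0.0155 0 0 0 -1" --pt "0 0.0255 0.0205 0 0 0 -1"

```text
clock: 16.0
position: [0.5636, 0.0742, 0.1927]
ee_rot: [-0.104, 0.995, 0.0, 0.001]
ft_force: [1.0, -3.5, 5.4]
grip_width: 0.001
grasp_force: 3.2
```

```bash
cat >> h.py <<'E'
def grip(c):
    q=toB(cloud(c))*1000
    k=(q[...,2]>85)&(abs(q[...,0]-12.5)<14)&(q[...,1]>120)&(q[...,1]<300)&(c['color'].max(2)<60)
    G=q[k]; print('grip',len(G),G.min(0).round(),G.max(0).round()); return G
E
python3 - <<'E'
from h import *
rel([12.5,182,185])
t=shot('top'); s=shot('scene'); grip(t);grip(s)
b=cv2.resize(s['color'][170:280,260:400],None,fx=4,fy=4)[:,:,::-1]; cv2.imwrite('pics/c5.png',b)
E
```

```text
clk 16.0 tcpB mm [ 13.6 173.2 192.7] F board [ 0.2 -3.6  5.4] grip 0.0
shift mm [1.1 8.8 7.7] rotvec [ 0.0001  0.0018 -0.0002]
grip 153 [ -1. 120. 115.] [ 26. 157. 536.]
grip 843 [  0. 120. 105.] [ 26. 234. 568.]
```

View pics/c5.png

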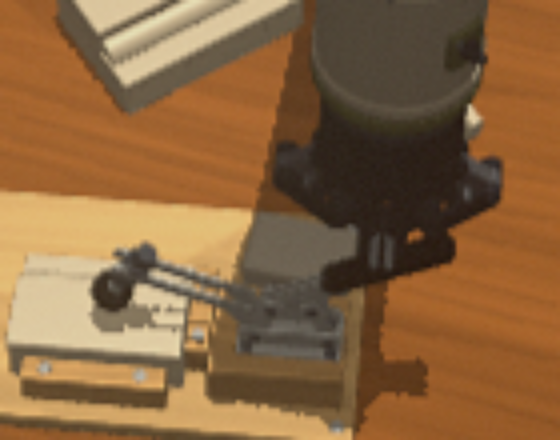

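The picture shows the finger at crop (378,265) on the grip, whose base is at (328,283) and end at (450,247). I compute the handle's angle by casting rays onto the swing plane.

Run:
```python
from h import *
c=shot('scene'); o,d,_=rays(c,[(372.5,231.5),(342,241),(354.5,236)])
ob=toB(o); db=d@bd()[1]
for v in db:
    print(((ob+v*(.0125-ob[0])/v[0])*1000).round(1))
```

```text
[ 12.5 213.9 182.4]
[ 12.5 145.2 126.6]
[ 12.5 173.9 155.2]
```

Emit:
jog_arm --pt "0 0.0045 0.004 0 0 0 -1" --pt "0 0.009 0.008 0 0 0 -1" --pt "0 0.012 0.013 0 0 0 -1" --pt "0 0.015 0.0185 0 0 0 -1" --pt "0 0.017 0.0235 0 0 0 -1"

```text
clock: 16.57
position: [0.5598, 0.09, 0.1684]
ee_rot: [-0.104, 0.995, -0.0, 0.0]
ft_force: [-0.2, -5.5, 8.8]
grip_width: -0.0
grasp_force: 5.0
```

Emit:
jog_arm --pt "0 0.001 0.003 0 0 0 -1" --pt "0 0.0015 0.006 0 0 0 -1" --pt "0 0.002 0.009 0 0 0 -1" --pt "0 0.0025 0.012 0 0 0 -1" --pt "0 0.003 0.015 0 0 0 -1"

```text
clock: 16.98
position: [0.5592, 0.0934, 0.1542]
ee_rot: [-0.104, 0.995, 0.0, 0.0]
ft_force: [-2.2, -2.6, 12.0]
grip_width: 0.002
grasp_force: 6.0
```

Run:
```python
from h import *
rel([12.5,194,138])
```

```text
clk 16.9833 tcpB mm [ 13.2 192.9 154.2] F board [-2.7 -2.1 12. ] grip 0.0
shift mm [ 0.7  1.1 16.2] rotvec [ 0.0007  0.0006 -0.0005]
```

Emit:
jog_arm --pt "0 0.0002 0.0025 0 0 0 -1" --pt "0 0.0005 0.005 0 0 0 -1" --pt "0 0.001 0.0075 0 0 0 -1" --pt "0 0.001 0.01 0 0 0 -1" --pt "0 0.001 0.012 0 0 0 -1"

```text
clock: 17.4
position: [0.5587, 0.095, 0.1416]
ee_rot: [-0.104, 0.995, 0.001, -0.0]
ft_force: [-1.3, 0.9, 4.7]
grip_width: 0.002
grasp_force: 2.5
```

Emit:
jog_arm --pt "0 0 0.0015 0 0 0 -1" --pt "0 0 0.003 0 0 0 -1" --pt "0 0 0.0045 0 0 0 -1"

```text
clock: 17.65
position: [0.5586, 0.0951, 0.1368]
ee_rot: [-0.104, 0.995, 0.0, -0.0]
ft_force: [0.1, 0.7, 1.2]
grip_width: -0.002
grasp_force: 0.8
```

Run:
```python
from h import *
rel([12.5,194,138])
```

```text
clk 17.65 tcpB mm [ 13.  194.7 136.8] F board [0.2 0.7 1.2] grip -0.0
shift mm [ 0.5 -0.7 -1.2] rotvec [ 0.0009 -0.0002  0.0005]
```

Force has dropped away. A few more small millimetres should take it past centre.

Emit:
jog_arm --pt "0 0 0.0015 0 0 0 -1" --pt "0 0 0.003 0 0 0 -1" --pt "0 0 0.004 0 0 0 -1" --pt "0 0 0.004 0 0 0 -1"

```text
clock: 17.98
position: [0.5585, 0.0939, 0.1327]
ee_rot: [-0.104, 0.995, -0.0, -0.0]
ft_force: [-0.5, 0.2, 0.7]
grip_width: -0.001
grasp_force: 0.0
```

Run:
```python
from h import *
rel([12.5,194,138])
s=shot('scene'); b=cv2.resize(s['color'][170:280,260:400],None,fx=4,fy=4)[:,:,::-1]; cv2.imwrite('pics/c6.png',b)
```

```text
clk 17.9833 tcpB mm [ 12.7 193.6 132.7] F board [-0.4  0.3  0.7] grip -0.0
shift mm [ 0.2  0.4 -5.3] rotvec [-0.0002 -0.0009 -0.0005]
```

View pics/c6.png

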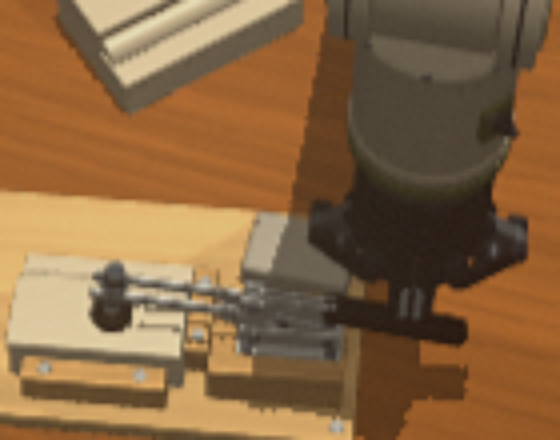

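The foot (112,318) is on the stone and the handle end is at (465,330). I lift clear and measure the handle end and the stone again.

Emit:
jog_arm --pt "0 0 -0.02 0 0 0 -1" --pt "0 0 -0.06 0 0 0 -1" --pt "0 0 -0.1 0 0 0 -1" --pt "0.03 0 -0.13 0 0 0 -1" --pt "0.06 0 -0.15 0 0 0 -1"

```text
clock: 18.45
position: [0.5008, 0.0813, 0.2859]
ee_rot: [-0.104, 0.995, -0.0, 0.002]
ft_force: [-0.8, 0.5, 1.0]
grip_width: -0.001
grasp_force: 0.0
```

Emit:
jog_arm --pt "0.03 0.02 0 0 0 0 -1" --pt "0.06 0.04 0 0 0 0 -1" --pt "0.09 0.06 0 0 0 0 -1" --pt "0.1 0.08 0 0 0 0 -1" --pt "0.1 0.08 0 0 0 0 -1"

```text
clock: 18.87
position: [0.383, 0.1422, 0.2836]
ee_rot: [-0.106, 0.994, 0.001, 0.0]
ft_force: [0.8, 0.4, -0.1]
grip_width: 0.003
grasp_force: 0.0
```

Run:
```python
from h import *
rel([12.5,194,138])
s=shot('scene'); t=shot('top'); stone(s); stone(t)
for c in(s,t):
    q=toB(cloud(c))*1000; k=(abs(q[...,0]-12.5)<12)&(q[...,1]>195)&(q[...,1]<250)&(q[...,2]>50)&(q[...,2]<130)
    G=q[k]; print('handle',len(G),G.max(0).round(), G[G[:,1]>G[:,1].max()-8].mean(0).round(1) if len(G) else '')
a=cv2.resize(t['color'][140:230,250:390],None,fx=3,fy=4)[:,:,::-1]; b=cv2.resize(s['color'][200:290,230:380],None,fx=2.5,fy=4)[:,:,::-1]
cv2.imwrite('pics/c7.png',cv2.hconcat([a[:,:400],b[:,:375]]))
```

```text
clk 18.8667 tcpB mm [-149.1  277.2  283.6] F board [ 0.9  0.2 -0.1] grip 0.0
shift mm [-161.1  -84.2  145.5] rotvec [0.0021 0.0007 0.0048]
top 649 64.9 [array([ 9.1, -1.8]), array([ 58.6, 106.7]), np.float64(0.2)] p1/99 [[-15.9, -53.5], [37.8, 50.9]]
step 132 48.2 [array([-31.3,  -2. ]), array([ 16.2, 104.9]), np.float64(0.2)] p1/99 [[-39.1, -54.0], [-23.5, 49.9]]
top 453 63.1 [array([ 9.2, -1.2]), array([ 57.8, 106.5]), np.float64(0.8)] p1/99 [[-17.0, -53.7], [36.6, 50.7]]
step 196 46.8 [array([-28.9,  -0.6]), array([105.9,  22.2]), np.float64(87.4)] p1/99 [[-37.9, -52.9], [-18.1, 51.2]]
handle 106 [ 21. 230. 100.] [ 14.2 225.7  87. ]
handle 67 [ 21. 229.  96.] [ 10.5 225.2  86.3]
```

View pics/c7.png

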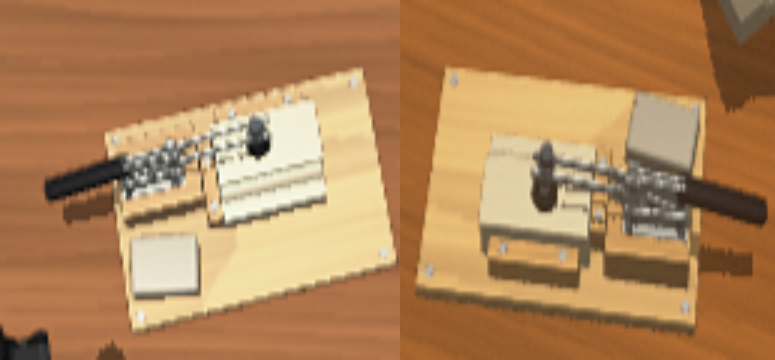

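Both views show the stone in the corner with the foot on it. The handle's end top reads 86 mm (middle about 79), so it is locked. The arm is clear.

```bash
python3 -c "
from workcell import workorder
print(workorder.hand_in())"
```

```text
the job is handed in; nothing more can be done
None
```

The job is handed in: the stone was pressed square to the back fence (about 21 N), then against the side fence (about 21 N), and the toggle clamp is locked past centre with its foot on the stone; the arm ended clear at about 19 s.

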